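# Park the salad spinner's crank just past its catch and lock it

## Robot

A 6-joint arm with a two-finger parallel gripper is mounted at the origin on the work surface. World frame = base frame: x ahead of the robot, y to its left, z up, the work surface at z = 0. Lengths are in mm, angles in rad, forces in N, time in s.
With the tool pointing down it reaches from about 350 to 975 mm from the base axis. Payload 7.1 kg.
Tool frame: the origin (TCP) lies midway between the tips of the shut fingers; the grasp point (between the pads) lies 19 mm behind it (ctrl.grip_point_offset is the distance from the TCP to the grasp point, in mm); z points along the fingers, y is the line along which they close (so a half turn about z gives the same grasp; the last joint's range is limited). The gripper opens to 88 mm and grips with 3 to 60 N. Pads are 20 mm wide; open, the fingers measure 115 mm over their backs; the gripper's body (75 mm by 178 mm) begins 61 mm behind the grasp point.
Start: joints at [1.255, 0.423, 1.63, -0, 1.089, -0.019], TCP at [182.757, 597.666, 222.675] pointing down, gripper open.
Joint ranges: [-3, 3], [-0.9, 2.11], [0.09, 2.58], [-1.31, 4.45], [0.11, 2.69], [-2.54, 2.54]. Speed limits (rad/s): [2.39, 2.39, 3.01, 3.14, 3.14, 3.14].

## Interface

Orientations are given as a rotation vector (axis times angle).
In Python, from workcell import get_obs, optics, close_job, spotter, ctrl gives the robot as it stands. The module is installed in compiled form; this text tells all that it offers.
- The arm moves only by the tool move_arm, never from a script. Its argument "rows" is a list of rows, each a list of 5 numbers: the shift along the tool's x, y, z in cm, then the turn about the tool's z in degrees, then the opening in per cent of the stroke, from 0 (shut) to 100 (fully open). A call has 1 to 10 rows; each row shifts and turns the commanded pose from where the row before left it, along the tool's axes as they then stand; what a row does not reach is not made up. A row lasts 1/8 s, in which the tool goes at most 62.5 mm and 10.7 degrees, less where a joint would pass 70% of its speed; a pose out of reach is approached as far as the arm can. A call with a gripper value outside its range is refused whole. The fingers move at their own pace and stop on an object; the grip force is fixed at half the most. Time passes only in rows, so rows that do not move let the fingers close. It gives the time, the measured TCP pose, the force, the opening and the grip force at its end, in the units of the state.
- get_obs(): the state, without advancing time (a new reading comes with each control period).
- optics.get_image(name): name is "scene" or "top" or "wrist"; returns the picture (400x640x3 uint8, blue, green, red); there is no depth.
- optics.calibration(name): a dict with "camera_matrix" (3x3 intrinsics, pixels), "xyz" and "orientation" of the camera in the world. Camera axes: x right, y down, z forward; pixel columns grow to the right and rows downward; lengths in mm; the calibration is good to about 2 mm. A picture is of the moment at which its call begins: read the wrist's pose just before it. calibration takes no time and is no camera call; for the wrist camera it gives the pose at the moment of the call.
- close_job(): hands the job in; it is judged then, once.
Trained networks look in the newest picture that a camera, given by its name, has taken for a name from the list of things; names that differ only in an ending like _2 or _b are one class to them, and where a whole thing is asked for, a point or a joint stands for the part that bears it (a point fixed in the world has none). Each returns a list of dicts, best first, with "conf" (0 to 1); they miss things now and then, are a little off and sometimes report something else, mostly with a low value. They report only what shows in the picture. A call takes as long as a camera call.
- spotter.find_in(camera, label): "point" ([column, row] in pixels, amid what is visible of it).
- spotter.regions_of(camera, label): "region" (400x640 bool, what is visible of it) and "point" ([column, row] in pixels, amid what is visible of it).
The state is a dict: "t": time; "qpos": joint angles; "qvel": joint speeds; "joint_torque": joint torques, N m; "ee_pos": TCP position; "orientation": TCP orientation; "ft_force": force on the tool from outside, world axes, zero at the start; "moment": the same for the moment, N m; "width": finger opening in mm; "grasp_force": force on a finger pad.
Only numpy, scipy, OpenCV 4.12 (cv2) and the standard library are available. Lean on these libraries where they do the work, as an engineer would, in place of code of your own. Each camera call takes 0.05 s, during which the arm holds its last target. There are 200 camera calls.

## Task

Park the salad spinner: take the knob of its crank and turn the crank slowly clockwise without letting it spin, until you feel it go over the stiff point of its catch, and stop just past that. Then gently push the lock button at the edge of the lid fully down so that it stays down and holds the crank, and let go; the button only goes fully down just past the stiff point, so do not force it. Leave the other dishes where they are.

Things in the scene. Friction and masses are not known exactly. Their poses are not given: they have to be found in the camera images.
- spinner: Salad spinner, fixed by its suction foot to the 6 mm dish mat: clear bowl, flat white lid 202 mm across, lid top 140 mm above the origin. Origin: centre of the underside, z up. A crank disc (120 mm across, its top at 152 mm) turns on the lid about the spinner's z axis and carries one knob. The lock button stands on the lid 82 mm from the axis in the spinner's -y direction.
- axis_top (a point): Point on the crank's axis level with the disc's top face, 152 mm above the spinner's origin. The catch inside the lid cannot be seen: its one stiff point lies anywhere between 1.1 and 2.5 rad of crank angle. Over the last 0.5 rad before it the resistance at the knob climbs to about 8 to 18 N; past it, it drops to nothing or below within about 0.15 rad.
- crank_knob: Grey upright round knob on the crank disc, 20 mm across, 44 mm tall, 48 mm from the crank's axis; origin at its foot. It spins freely on its own pin, so the hand need not turn with it. More than 70 N of contact force is too much: grip lightly (20 N setting).
- knob_top (a point): Centre of the top of the crank knob, 44 mm above the crank disc's top face. Fingertips kept 14 mm or more above the disc's top clear the lock button as the knob goes round.
- crank (a joint): Crank angle, rad, growing clockwise seen from above; end stops at 0 and 3.6; at value c the knob lies at angle -c from the spinner's +x axis (counter-clockwise positive). Steady drag of about 1 N at the knob; stays where it is left. Must never turn faster than 6 rad/s. The lock button can go home only with the crank 0.22 to 0.52 rad past the top of the stiff point.
- lock_button (a joint): How far the lock button is pressed, m: 0 up, 0.012 fully down. It has no spring: it moves against a drag of 4 N and stays where left. If the crank is not just past the stiff point it is blocked at about 0.005.
- lock_cap: White round cap of the lock button, 20 mm across; origin at the centre of its top face, z up. It must never be pushed with more than 25 N.
- button_top (a point): Centre of the lock button's top face: 162 mm above the spinner's origin when up, 150 mm when fully down.
- ramekin: Bystander: white ceramic ramekin, 86 mm across, 48 mm tall, beside the spinner; origin under its centre.
- measuring_cup: Bystander: green plastic measuring cup with a handle, 76 mm across, 85 mm tall, beside the spinner; origin under its centre.
- pot_lid: Bystander: steel pot lid, 180 mm across, 42 mm tall with its knob; origin under its centre.
- clasp_tub: Bystander: small lidded plastic tub with a clasp, 86 x 116 x 60 mm; origin under its centre.
- spatula: Bystander: bamboo spatula, 280 mm long, lying flat.
- sponge: Bystander: dish sponge, 70 x 110 x 30 mm; origin under its centre.

How it is judged (in metres and radians):
On the way:
1. the crank is turned clockwise up to its catch, the lock button still up (value of joint crank above 1.05 rad and value of joint lock_button below 0.003 m), for 0.1 s.
At the end, for the whole second after the job is handed in: The lock button is fully down (pressed at least 10.5 of its 12 mm, which is possible only with the crank just past the stiff point), the crank is at rest, and every bystander is within 20 mm of where it stood (value of joint lock_button above 0.0105 m and velocity of joint crank between -0.05 and 0.05 rad/s); the robot touches nothing.
It fails at once if the crank spins away (faster than 6 rad/s) (velocity of joint crank above 6 rad/s or velocity of joint crank below -6 rad/s).
It fails at once if the lock button is forced (more than 25 N) (contact force between the fingers and lock_cap above 25 N).
It fails at once if the crank knob is squeezed or wrenched with more than 70 N (contact force between the fingers and crank_knob above 70 N).
It fails at once if a bystander is moved more than 20 mm (distance of any of ramekin, measuring_cup, pot_lid, clasp_tub, spatula, sponge from where it was at the start of the episode above 0.02 m).
It also fails if it takes over 67 s, if anything falls off the work surface, if the arm or the gripper's body presses on something with over 40 N, if the wrist force passes 120 N, or if a joint passes its speed limit or range.

## Working session

There is one attempt and no reset: what is moved stays moved. The work goes in short steps, Python scripts to look and compute and a tool call to move; the robot and the scene stay as the last step left them, time stands still between calls to the robot, and variables do not carry over. Pictures are saved under pics/ and viewed, at most 10 in all, crops included, and the job is handed in when it is done.

Besides the shell and the picture viewer there is one more tool, called by a JSON object that holds its "fn" and its "kwargs", one argument or row to a line. move_arm: Moves the arm, as the interface text tells. Its arguments: {"type":"object","properties":{"rows":{"type":"array","items":{"type":"array","items":{"type":"number"}}}},"required":["rows"]}

```bash
mkdir -p pics
cat > h.py <<'E'
import numpy as np, cv2
from scipy.spatial.transform import Rotation as R
from workcell import get_obs, optics, close_job, spotter, ctrl
def rot(o):
    o=np.array(o,float)
    return o if o.shape==(3,3) else R.from_rotvec(o).as_matrix()
def ray(c,px):
    k=optics.calibration(c); d=np.linalg.inv(np.array(k["camera_matrix"]))@[px[0],px[1],1]
    return np.array(k["xyz"],float),rot(k["orientation"])@d
def atz(c,px,z):
    p,d=ray(c,px); return p+d*(z-p[2])/d[2]
def proj(c,P):
    k=optics.calibration(c); q=np.array(k["camera_matrix"])@rot(k["orientation"]).T@(np.array(P)-k["xyz"]); return q[:2]/q[2]
E
python3 - <<'E'
from h import *
s=get_obs(); print(s); 
ims=[optics.get_image(c) for c in("scene","top","wrist")]
for c,i in zip(("scene","top","wrist"),ims): cv2.imwrite(f"pics/{c}0.png",i); print(c,optics.calibration(c))
for c,n,z in [(c,n,z) for c in("scene","top") for n,z in(("spinner",146),("crank_knob",180),("knob_top",202),("lock_cap",168),("button_top",168),("axis_top",158))]:
    try:
        for r in spotter.find_in(c,n)[:2]: print(c,n,r,atz(c,r["point"],z).round(1))
    except Exception as e: print(c,n,e)
E
```

```text
{'t': 0.0, 'qpos': array([ 1.25500981e+00,  4.23811930e-01,  1.63069932e+00,  6.85033577e-06,
        1.08858665e+00, -1.90112441e-02]), 'qvel': array([-2.86686807e-04, -1.82429829e-05,  1.45393907e-06,  1.69200980e-03,
       -5.21933851e-04, -1.35290592e-03]), 'joint_torque': array([ 3.21184707e-03, -5.44636309e+01, -2.73662925e+01,  6.45235903e-02,
        2.27610301e-02, -1.33887302e-04]), 'ee_pos': array([182.58060154, 597.15289534, 221.91608359]), 'orientation': array([-4.64431478e-01, -3.10681332e+00,  2.32960442e-03]), 'ft_force': array([-0.22841993,  0.50964469, -0.27504049]), 'moment': array([ 0.01754448, -0.0109945 ,  0.02521207]), 'grasp_force': 0.0, 'width': 87.75610937729085}
scene {'camera_matrix': array([[401.74549622,   0.        , 323.41580479],
       [  0.        , 401.74549622, 199.12163766],
       [  0.        ,   0.        ,   1.        ]]), 'xyz': array([1166.2309903 ,  914.17578901, 1092.2175369 ]), 'orientation': array([-0.77434585, -2.5331866 ,  1.13640455])}
top {'camera_matrix': array([[453.61762705,   0.        , 322.77633852],
       [  0.        , 453
[... 764 characters left out ...]
], 'conf': 0.96} [601.4  24.1 158. ]
top spinner {'point': [338.2, 189.8], 'conf': 0.7} [555.5 -14.5 146. ]
top spinner {'point': [340.2, 187.5], 'conf': 0.42} [562.7 -20.7 146. ]
top crank_knob {'point': [344.9, 170.7], 'conf': 0.56} [608.5 -34.8 180. ]
top crank_knob {'point': [342.2, 187.8], 'conf': 0.31} [555.5 -26.2 180. ]
top knob_top {'point': [340.4, 186.1], 'conf': 0.78} [556.7 -20.4 202. ]
top knob_top {'point': [213.7, 203.2], 'conf': 0.61} [506.7 358.3 202. ]
top lock_cap {'point': [472.2, 249.8], 'conf': 0.69} [ 368.1 -412.   168. ]
top axis_top {'point': [340.6, 186.2], 'conf': 0.89} [564.6 -21.8 158. ]
top axis_top {'point': [392.6, 199.1], 'conf': 0.51} [ 523.6 -180.7  158. ]
```

Run:
```python
import cv2,numpy as np
a=cv2.imread("pics/top0.png");b=cv2.imread("pics/scene0.png")
f=lambda i,x,y,w,h:cv2.resize(i[y:y+h,x:x+w],(400,600//2*1),interpolation=cv2.INTER_CUBIC)
o=np.hstack([f(a,270,127,160,120),f(b,230,140,160,120)])
p=np.hstack([cv2.resize(a,(400,250)),cv2.resize(b,(400,250))])
cv2.imwrite("pics/c0.png",np.vstack([o,p]))
```

```text
(no output)
```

View pics/c0.png

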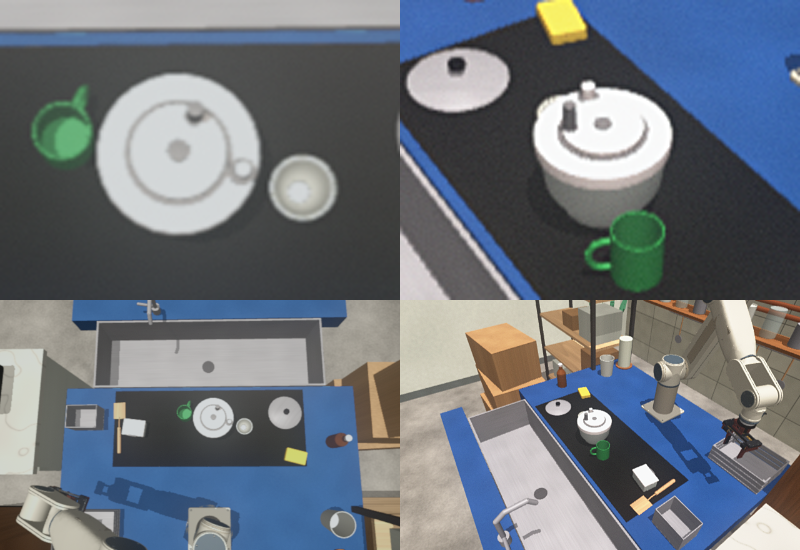

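Run:
```python
from h import *
a=atz("top",(341.2,187.4),158);k=atz("top",(348,171.5),200);b=atz("top",(366.8,195),167)
f=lambda c,x,y,X,Y,z:atz(c,(x+X/2.5,y+Y/2.5),z)
a2=f("scene",230,140,203,124,158);k2=f("scene",230,140,169,104,202);b2=f("scene",230,140,188,86,168)
for A,K,B in((a,k,b),(a2,k2,b2)):
  print(A.round(),K.round(),B.round(),np.linalg.norm((K-A)[:2]),np.linalg.norm((B-A)[:2]),[np.degrees(np.arctan2(*(v-A)[1::-1])) for v in(K,B)])
s=get_obs();print(rot(s["orientation"]).round(3))
```

```text
[561. -24. 158.] [602. -44. 200.] [ 535. -101.  167.] 45.343629362626146 81.84071792564667 [np.float64(-26.08262197376886), np.float64(-108.25070080825883)]
[561. -19. 158.] [605. -38. 202.] [538. -95. 168.] 48.477629517200725 79.66880470800962 [np.float64(-23.060969813990553), np.float64(-106.80954683275337)]
[[-0.956  0.292  0.   ]
 [ 0.292  0.956  0.   ]
 [ 0.     0.    -1.   ]]
```

{"fn": "move_arm", "kwargs": {
  "rows": [
    [0,0,-4,0,60],
    [0,0,-4,0,60],
    [-3.6,-3.0,0,0,60],
    [-3.6,-3.0,0,0,60],
    [-3.6,-3.0,0,0,60],
    [-3.6,-3.0,0,0,60],
    [-3.6,-3.0,0,0,60],
    [-3.6,-3.0,0,0,60],
    [-3.6,-3.0,0,0,60],
    [-3.6,-3.0,0,0,60]
  ]
}}

```text
t: 2.0
ee_pos: [388.7, 282.6, 302.9]
orientation: [0.464, 3.107, 0.001]
ft_force: [0.0, -0.4, -0.1]
width: 52.5
grasp_force: 0.0
```

{"fn": "move_arm", "kwargs": {
  "rows": [
    [-3.6,-3.0,0,0,60],
    [-3.6,-3.0,0,0,60],
    [-3.6,-3.0,0,0,60],
    [-3.6,-3.0,0,0,60],
    [-3.6,-3.0,0,0,60],
    [-3.6,-3.0,0,0,60],
    [-3.6,-3.0,0,0,60],
    [0,0,0,0,60],
    [0,0,0,8,60]
  ]
}}

```text
t: 3.12
ee_pos: [567.1, 9.5, 302.4]
orientation: [-0.686, -3.065, -0.0]
ft_force: [0.1, -0.6, -0.6]
width: 52.5
grasp_force: 0.0
```

Run:
```python
from h import *
s=get_obs(); print(s["t"],s["ee_pos"],rot(s["orientation"]).round(3),s["ft_force"],s["qpos"])
im=optics.get_image("wrist"); cv2.imwrite("pics/w1.png",im)
for P in((604,-41,202),(561,-22,158),(536.5,-98,168)): print(proj("wrist",P))
for n,z in(("knob_top",202),("crank_knob",185),("axis_top",158),("button_top",168),("lock_cap",168)):
    for r in spotter.find_in("wrist",n)[:2]: print(n,r,atz("wrist",r["point"],z).round(1))
```

```text
3.125 [567.09828605   9.48563666 302.39412054] [[-0.905  0.426 -0.001]
 [ 0.426  0.905  0.   ]
 [ 0.001 -0.    -1.   ]] [ 0.14023131 -0.62395848 -0.5952501 ] [-4.47249858e-03  2.54768515e-01  1.68057355e+00  4.21158536e-04
  1.20711474e+00 -1.13488285e+00]
[288.09059571 250.78081065]
[289.48614581 195.76213977]
[218.07697176 207.41452244]
knob_top {'point': [290.4, 192.8], 'conf': 0.67} [549.8 -10.4 202. ]
crank_knob {'point': [287.5, 245.0], 'conf': 0.93} [605.2 -43.2 185. ]
axis_top {'point': [292.6, 182.5], 'conf': 0.79} [549.3 -11.8 158. ]
button_top {'point': [222.5, 208.5], 'conf': 0.55} [541.5 -94.5 168. ]
button_top {'point': [119.4, 261.4], 'conf': 0.4} [ 547.4 -239.   168. ]
lock_cap {'point': [216.1, 203.9], 'conf': 0.67} [533.9 -98.3 168. ]
```

View pics/w1.png

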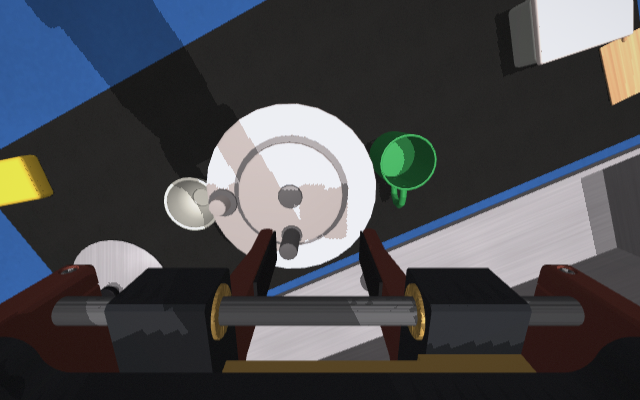

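{"fn": "move_arm", "kwargs": {
  "rows": [
    [-2.75,-1.5,0,0,60],
    [-2.75,-1.5,0,0,60],
    [0,0,4,0,60],
    [0,0,3,0,60],
    [0,0,0,0,60]
  ]
}}

```text
t: 4.05
ee_pos: [603.0, -40.6, 230.5]
orientation: [-0.677, -3.063, 0.001]
ft_force: [-0.3, -0.2, -0.2]
width: 52.9
grasp_force: 0.0
```

Run:
```python
from h import *
s=get_obs(); print(s["t"],s["ee_pos"],s["ft_force"])
im=optics.get_image("wrist"); cv2.imwrite("pics/w2.png",im)
for P in((604,-41,202),(561,-22,158),(536.5,-98,168)): print(proj("wrist",P))
for n,z in(("knob_top",202),("crank_knob",190),("axis_top",158),("button_top",168),("lock_cap",168)):
    for r in spotter.find_in("wrist",n)[:2]: print(n,r,atz("wrist",r["point"],z).round(1))
```

```text
4.05 [603.02299034 -40.58366196 230.46076391] [-0.27435116 -0.23829395 -0.17881679]
[316.26354773 226.04738477]
[315.35731403 154.73830043]
[218.63842077 168.31824571]
knob_top {'point': [219.3, 174.1], 'conf': 0.74} [540.9 -86.7 202. ]
knob_top {'point': [316.8, 155.6], 'conf': 0.55} [558.1 -18.8 202. ]
crank_knob {'point': [314.7, 221.5], 'conf': 0.84} [606.4 -43.  190. ]
crank_knob {'point': [5.1, 158.0], 'conf': 0.54} [ 464.7 -228.8  190. ]
axis_top {'point': [314.2, 140.5], 'conf': 0.96} [551.8 -18.1 158. ]
axis_top {'point': [461.1, 122.9], 'conf': 0.66} [590.   97.8 158. ]
button_top {'point': [221.7, 173.5], 'conf': 0.88} [543.  -98.8 168. ]
button_top {'point': [600.0, 0.7], 'conf': 0.63} [548.6 206.3 168. ]
lock_cap {'point': [218.0, 167.1], 'conf': 0.55} [536.9 -98.8 168. ]
```

View pics/w2.png

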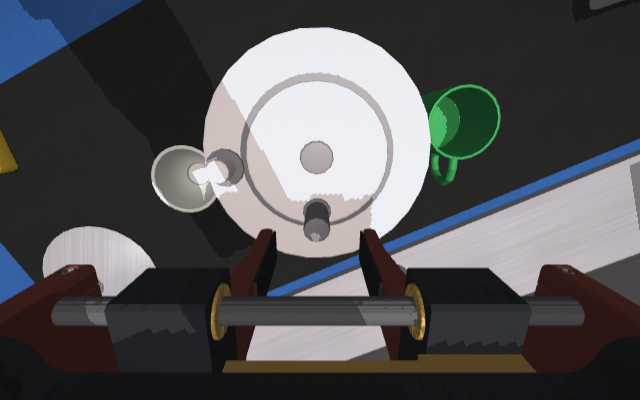

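{"fn": "move_arm", "kwargs": {
  "rows": [
    [-0.3,0,2.5,0,60],
    [0,0,2.5,0,60],
    [0,0,0.5,0,60],
    [0,0,0,0,40],
    [0,0,0,0,30],
    [0,0,0,0,20],
    [0,0,0,0,20],
    [0,0,0,0,15],
    [0,0,0,0,15]
  ]
}}

```text
t: 5.48
ee_pos: [607.8, -42.4, 178.3]
orientation: [0.68, 3.066, 0.0]
ft_force: [-0.6, -0.1, 5.5]
width: 19.2
grasp_force: 30.0
```

{"fn": "move_arm", "kwargs": {
  "rows": [
    [0,0,0,0,15],
    [0,0,0,0,15]
  ]
}}

```text
t: 5.72
ee_pos: [607.8, -42.4, 178.3]
orientation: [0.68, 3.066, 0.0]
ft_force: [-0.5, -1.0, 5.9]
width: 19.4
grasp_force: 30.0
```

{"fn": "move_arm", "kwargs": {
  "rows": [
    [0.03,-0.5,-0.1,6,15],
    [0.03,-0.5,0,6,15],
    [0.03,-0.5,0,6,15],
    [0.03,-0.5,0,6,15],
    [0,0,0,0,15]
  ]
}}

```text
t: 6.35
ee_pos: [596.0, -59.1, 178.5]
orientation: [1.304, 2.856, -0.001]
ft_force: [2.8, -5.4, -2.1]
width: 19.4
grasp_force: 30.0
```

```bash
cat >> h.py <<'E'
def st():
    s=get_obs(); M=rot(s["orientation"]); p=s["ee_pos"]; v=p[:2]-[562.5,-22.5]
    print("pos",p.round(1),"r %.1f"%np.hypot(*v),"c %.3f"%(-np.radians(17.5)-np.arctan2(v[1],v[0])),"ytool %.1f"%np.degrees(np.arctan2(M[1,1],M[0,1])),"knobang %.1f"%np.degrees(np.arctan2(v[1],v[0])),"F tool",(M.T@s["ft_force"]).round(1),s["t"],"q6 %.2f"%s["qpos"][5])
E
python3 -c "
from h import *
st()"
```

```text
pos [596.  -59.1 178.5] r 49.6 c 0.525 ytool 40.9 knobang -47.6 F tool [-5.9 -1.4  2.1] 6.35 q6 -0.83
```

{"fn": "move_arm", "kwargs": {
  "rows": [
    [-0.05,-0.5,0,6,15],
    [0.0,-0.5,0,6,15],
    [0.03,-0.5,0,6,15],
    [0.03,-0.5,0,6,15],
    [0.03,-0.5,0,6,15],
    [0,0,0,0,15]
  ]
}}

```text
t: 7.1
ee_pos: [573.9, -71.3, 178.5]
orientation: [1.998, 2.421, -0.002]
ft_force: [1.6, -8.4, -2.0]
width: 19.5
grasp_force: 30.0
```

```bash
python3 -c "
from h import *
st()"
```

```text
pos [573.9 -71.3 178.5] r 50.2 c 1.036 ytool 10.9 knobang -76.8 F tool [-8.6  0.   2. ] 7.1 q6 -0.33
```

{"fn": "move_arm", "kwargs": {
  "rows": [
    [-0.2,-0.25,0,3,15],
    [0.0,-0.25,0,3,15],
    [0,0,0,0,15]
  ]
}}

```text
t: 7.48
ee_pos: [569.0, -72.6, 178.4]
orientation: [2.122, 2.317, -0.001]
ft_force: [1.1, -1.7, -1.2]
width: 19.3
grasp_force: 30.0
```

```bash
python3 -c "
from h import *
st()"
```

```text
pos [569.  -72.6 178.4] r 50.6 c 1.136 ytool 5.0 knobang -82.6 F tool [-1.8  1.   1.2] 7.475 q6 -0.23
```

{"fn": "move_arm", "kwargs": {
  "rows": [
    [-0.1,-0.25,0,3,15],
    [0.0,-0.25,0,3,15],
    [0,0,0,0,15]
  ]
}}

```text
t: 7.85
ee_pos: [563.9, -73.3, 178.4]
orientation: [-2.239, -2.203, 0.0]
ft_force: [0.0, 0.6, -1.4]
width: 19.2
grasp_force: 30.0
```

```bash
python3 -c "
from h import *
st()"
```

```text
pos [563.9 -73.3 178.4] r 50.9 c 1.237 ytool -0.9 knobang -88.4 F tool [ 0.6 -0.   1.4] 7.85 q6 -0.13
```

```bash
sed -i 's/\[562.5,-22.5\]/[563,-25]/' h.py; python3 -c "
from h import *
st()"
```

```text
pos [563.9 -73.3 178.4] r 48.4 c 1.246 ytool -0.9 knobang -88.9 F tool [ 0.6 -0.   1.4] 7.85 q6 -0.13
```

{"fn": "move_arm", "kwargs": {
  "rows": [
    [0.0,-0.25,0,3,15],
    [0.0,-0.25,0,3,15],
    [0.01,-0.25,0,3,15],
    [0,0,0,0,15]
  ]
}}

```text
t: 8.35
ee_pos: [556.5, -73.2, 178.4]
orientation: [-2.404, -2.022, 0.001]
ft_force: [-0.1, -1.2, -2.1]
width: 19.2
grasp_force: 30.0
```

```bash
python3 -c "
from h import *
st()"
```

```text
pos [556.5 -73.2 178.4] r 48.6 c 1.399 ytool -9.9 knobang -97.7 F tool [-1.2  0.1  2.1] 8.35 q6 0.02
```

{"fn": "move_arm", "kwargs": {
  "rows": [
    [-0.02,-0.25,0,3,15],
    [0.01,-0.25,0,3,15],
    [0.01,-0.25,0,3,15],
    [0,0,0,0,15]
  ]
}}

```text
t: 8.85
ee_pos: [549.1, -71.9, 178.4]
orientation: [2.556, 1.827, -0.002]
ft_force: [-0.7, -4.4, -2.0]
width: 19.2
grasp_force: 30.0
```

```bash
python3 -c "
from h import *
st()"
```

```text
pos [549.1 -71.9 178.4] r 48.9 c 1.554 ytool -18.9 knobang -106.5 F tool [-4.4  0.8  2. ] 8.85 q6 0.18
```

{"fn": "move_arm", "kwargs": {
  "rows": [
    [-0.02,-0.25,0,3,15],
    [0.01,-0.25,0,3,15],
    [0.01,-0.25,0,3,15],
    [0,0,0,0,15]
  ]
}}

```text
t: 9.35
ee_pos: [541.8, -69.5, 178.4]
orientation: [2.691, 1.621, -0.004]
ft_force: [-3.3, -6.6, -1.0]
width: 18.8
grasp_force: 30.0
```

```bash
python3 -c "
from h import *
st()"
```

```text
pos [541.8 -69.5 178.4] r 49.3 c 1.711 ytool -27.9 knobang -115.5 F tool [-7.4  0.2  1. ] 9.35 q6 0.34
```

{"fn": "move_arm", "kwargs": {
  "rows": [
    [-0.15,-0.25,0,3,15],
    [0.0,-0.25,0,3,15],
    [0.0,-0.25,0,3,15],
    [0,0,0,0,15]
  ]
}}

```text
t: 9.85
ee_pos: [534.8, -66.2, 178.4]
orientation: [-2.809, -1.405, 0.002]
ft_force: [-2.0, -4.2, -1.6]
width: 19.1
grasp_force: 30.0
```

```bash
python3 -c "
from h import *
st()"
```

```text
pos [534.8 -66.2 178.4] r 50.0 c 1.866 ytool -36.9 knobang -124.4 F tool [-4.6  0.9  1.7] 9.85 q6 0.50
```

{"fn": "move_arm", "kwargs": {
  "rows": [
    [-0.05,-0.25,0,3,15],
    [0.0,-0.25,0,3,15],
    [0,0,0,0,15]
  ]
}}

```text
t: 10.22
ee_pos: [530.6, -63.5, 178.4]
orientation: [-2.879, -1.256, 0.002]
ft_force: [-2.8, -4.2, -1.5]
width: 19.4
grasp_force: 30.0
```

```bash
python3 -c "
from h import *
st()"
```

```text
pos [530.6 -63.5 178.4] r 50.3 c 1.965 ytool -42.9 knobang -130.1 F tool [-5.   0.8  1.5] 10.225 q6 0.61
```

{"fn": "move_arm", "kwargs": {
  "rows": [
    [-0.1,-0.25,0,3,15],
    [0.0,-0.25,0,3,15],
    [0,0,0,0,15]
  ]
}}

```text
t: 10.6
ee_pos: [527.1, -60.7, 178.5]
orientation: [2.941, 1.103, -0.0]
ft_force: [-0.7, -4.0, -4.7]
width: 19.8
grasp_force: 30.0
```

```bash
python3 -c "
from h import *
st()"
```

```text
pos [527.1 -60.7 178.5] r 50.7 c 2.053 ytool -48.9 knobang -135.1 F tool [-3.2  2.5  4.7] 10.6 q6 0.72
```

{"fn": "move_arm", "kwargs": {
  "rows": [
    [-0.05,-0.25,0,3,15],
    [0.0,-0.25,0,3,15],
    [0,0,0,0,15]
  ]
}}

```text
t: 10.98
ee_pos: [523.8, -57.5, 178.5]
orientation: [2.994, 0.948, 0.0]
ft_force: [0.5, -5.3, -6.6]
width: 19.5
grasp_force: 30.0
```

```bash
python3 -c "
from h import *
st();cv2.imwrite('pics/w3.png',optics.get_image('wrist'));cv2.imwrite('pics/t3.png',optics.get_image('top'))"
```

```text
pos [523.8 -57.5 178.5] r 51.0 c 2.144 ytool -54.9 knobang -140.3 F tool [-2.6  4.6  6.6] 10.975 q6 0.83
```

View pics/w3.png

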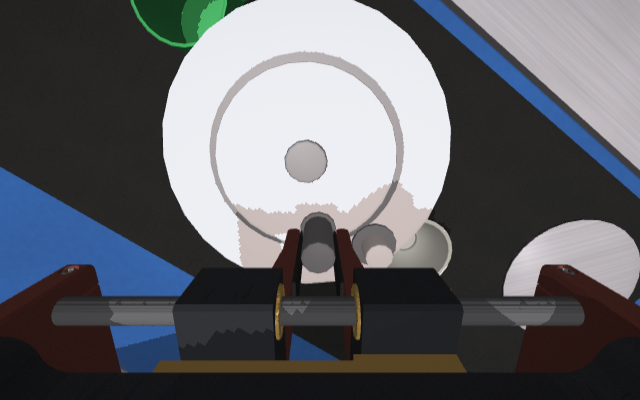

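```bash
python3 -c "
from h import *
print(atz('wrist',(306,161),158),atz('wrist',(318,258),202),atz('wrist',(379,257),168))"
```

```text
[561.0461846  -22.12228399 158.        ] [526.97843314 -55.62801734 202.        ] [ 536.91161142 -100.02285357  168.        ]
```

{"fn": "move_arm", "kwargs": {
  "rows": [
    [-0.03,-0.25,0,3,15],
    [0.0,-0.25,0,3,15],
    [0,0,0,0,15]
  ]
}}

```text
t: 11.45
ee_pos: [520.8, -54.1, 178.5]
orientation: [3.039, 0.79, 0.0]
ft_force: [0.1, -8.7, -6.1]
width: 19.0
grasp_force: 30.0
```

```bash
python3 -c "
from h import *
st()"
```

```text
pos [520.8 -54.1 178.5] r 51.2 c 2.231 ytool -60.9 knobang -145.3 F tool [-4.1  7.7  6.1] 11.45 q6 0.94
```

{"fn": "move_arm", "kwargs": {
  "rows": [
    [0,-0.25,0,3,15],
    [0.0,-0.25,0,3,15],
    [0,0,0,0,15]
  ]
}}

```text
t: 11.82
ee_pos: [518.7, -50.9, 178.5]
orientation: [3.074, 0.63, 0.0]
ft_force: [0.7, -15.0, -6.8]
width: 19.1
grasp_force: 30.0
```

```bash
python3 -c "
from h import *
st()"
```

```text
pos [518.7 -50.9 178.5] r 51.4 c 2.307 ytool -66.8 knobang -149.7 F tool [-5.3 14.1  6.8] 11.825 q6 1.05
```

```bash
sed -i 's/\[563,-25\]/[561,-22]/' h.py
```

{"fn": "move_arm", "kwargs": {
  "rows": [
    [-0.04,-0.25,0,0,15],
    [0,0,0,0,15]
  ]
}}

```text
t: 12.08
ee_pos: [516.9, -48.3, 178.5]
orientation: [3.075, 0.631, -0.001]
ft_force: [-1.1, -15.2, -6.4]
width: 19.6
grasp_force: 30.0
```

```bash
python3 -c "
from h import *
st()"
```

```text
pos [516.9 -48.3 178.5] r 51.4 c 2.299 ytool -66.8 knobang -149.2 F tool [-7.  13.6  6.5] 12.075 q6 1.05
```

{"fn": "move_arm", "kwargs": {
  "rows": [
    [-0.02,-0.25,0,1,15],
    [0,0,0,0,15]
  ]
}}

```text
t: 12.32
ee_pos: [514.3, -43.8, 178.4]
orientation: [-3.082, -0.601, 0.004]
ft_force: [-6.2, 2.1, 1.2]
width: 19.5
grasp_force: 30.0
```

```bash
python3 -c "
from h import *
st()"
```

```text
pos [514.3 -43.8 178.4] r 51.5 c 2.399 ytool -67.9 knobang -154.9 F tool [-5.  -4.3 -1.1] 12.325 q6 1.08
```

{"fn": "move_arm", "kwargs": {
  "rows": [
    [-0.04,-0.3,0,3,15],
    [0,-0.3,0,3,15],
    [0,-0.3,0,3,15],
    [0,-0.25,0,3,15],
    [0,0,0,0,15]
  ]
}}

```text
t: 12.95
ee_pos: [510.7, -32.9, 178.4]
orientation: [-3.128, -0.277, 0.004]
ft_force: [-5.1, -0.3, 0.0]
width: 19.1
grasp_force: 30.0
```

```bash
python3 -c "
from h import *
st()"
```

```text
pos [510.7 -32.9 178.4] r 51.5 c 2.623 ytool -79.9 knobang -167.8 F tool [-5.1 -0.6  0. ] 12.95 q6 1.31
```

{"fn": "move_arm", "kwargs": {
  "rows": [
    [0,0,0,0,30],
    [0,0,0,0,50],
    [0,0,0,0,55],
    [0,0,-3,0,55],
    [0,0,-3,0,55],
    [0.7,3.5,0,0,0],
    [0.7,3.5,0,0,0],
    [0,0,0,0,0],
    [0,0,0,0,0]
  ]
}}

```text
t: 14.08
ee_pos: [537.3, -99.6, 238.5]
orientation: [-3.129, -0.273, 0.001]
ft_force: [-0.4, 0.5, 0.9]
width: 11.9
grasp_force: 0.0
```

```bash
python3 -c "
from h import *
st();cv2.imwrite('pics/w4.png',optics.get_image('wrist'));print(get_obs()['ft_force'],proj('wrist',(536.5,-100.2,168)),proj('wrist',get_obs()['ee_pos']))"
```

```text
pos [537.3 -99.6 238.5] r 81.1 c 1.561 ytool -80.0 knobang -106.9 F tool [-0.3 -0.6 -0.9] 14.075 q6 1.19
[-0.25266512  0.08495834  0.68033418] [318.62881117 211.21504457] [317.82888288 245.46880061]
```

View pics/w4.png

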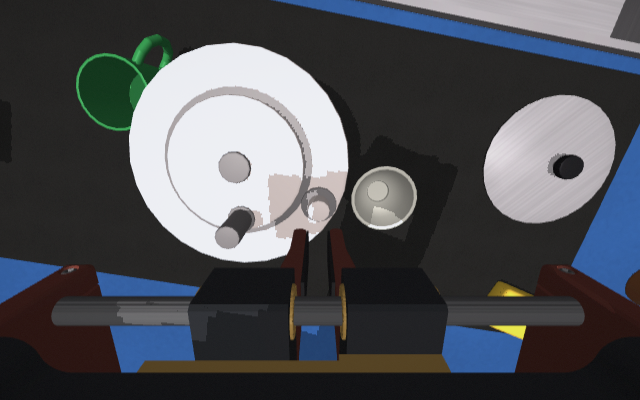

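{"fn": "move_arm", "kwargs": {
  "rows": [
    [0,0,3,0,0],
    [0,0,2,0,0],
    [0,0,1,0,0],
    [0,0,0.3,0,0],
    [0,0,0,0,0]
  ]
}}

```text
t: 14.75
ee_pos: [538.0, -99.8, 176.1]
orientation: [3.129, 0.274, 0.001]
ft_force: [-0.1, 0.4, -0.8]
width: 0.4
grasp_force: 0.0
```

{"fn": "move_arm", "kwargs": {
  "rows": [
    [0,0,0.2,0,0],
    [0,0,0.2,0,0],
    [0,0,0.2,0,0],
    [0,0,0,0,0]
  ]
}}

```text
t: 15.25
ee_pos: [537.5, -100.0, 169.5]
orientation: [-3.13, -0.274, 0.0]
ft_force: [0.1, -0.8, -0.0]
width: 0.2
grasp_force: 0.0
```

{"fn": "move_arm", "kwargs": {
  "rows": [
    [0,0,0.15,0,0],
    [0,0,0.15,0,0],
    [0,0,0,0,0]
  ]
}}

```text
t: 15.62
ee_pos: [537.8, -100.0, 166.8]
orientation: [3.13, 0.274, 0.0]
ft_force: [0.3, -0.1, 2.9]
width: 0.7
grasp_force: 1.1
```

Contact at about z = 167. Pressing on gently.

{"fn": "move_arm", "kwargs": {
  "rows": [
    [0,0,0.1,0,0],
    [0,0,0.1,0,0],
    [0,0,0.1,0,0],
    [0,0,0,0,0]
  ]
}}

```text
t: 16.12
ee_pos: [537.8, -100.0, 163.6]
orientation: [3.13, 0.274, 0.0]
ft_force: [0.7, -1.1, 2.6]
width: 0.4
grasp_force: 1.2
```

{"fn": "move_arm", "kwargs": {
  "rows": [
    [0,0,0.1,0,0],
    [0,0,0.1,0,0],
    [0,0,0.1,0,0],
    [0,0,0,0,0]
  ]
}}

```text
t: 16.62
ee_pos: [537.8, -100.0, 160.6]
orientation: [3.13, 0.274, 0.0]
ft_force: [1.1, -0.5, 1.5]
width: 0.3
grasp_force: 1.0
```

{"fn": "move_arm", "kwargs": {
  "rows": [
    [0,0,0.1,0,0],
    [0,0,0.1,0,0],
    [0,0,0,0,0]
  ]
}}

```text
t: 17.0
ee_pos: [537.7, -100.0, 158.6]
orientation: [3.13, 0.274, 0.0]
ft_force: [1.8, -1.0, 2.4]
width: 0.4
grasp_force: 1.1
```

{"fn": "move_arm", "kwargs": {
  "rows": [
    [0,0,0.1,0,0],
    [0,0,0.1,0,0],
    [0,0,0,0,0]
  ]
}}

```text
t: 17.38
ee_pos: [537.8, -100.0, 156.6]
orientation: [3.13, 0.274, 0.0]
ft_force: [1.5, -1.4, 2.2]
width: 0.4
grasp_force: 1.1
```

{"fn": "move_arm", "kwargs": {
  "rows": [
    [0,0,0.1,0,0],
    [0,0,0,0,0]
  ]
}}

```text
t: 17.62
ee_pos: [537.8, -100.0, 156.3]
orientation: [3.13, 0.274, 0.0]
ft_force: [-1.4, -0.7, 8.4]
width: 0.6
grasp_force: 4.4
```

{"fn": "move_arm", "kwargs": {
  "rows": [
    [0,0,0.05,0,0],
    [0,0,0,0,0]
  ]
}}

```text
t: 17.88
ee_pos: [537.8, -100.0, 156.2]
orientation: [3.129, 0.274, 0.001]
ft_force: [-3.2, -0.9, 13.1]
width: 0.2
grasp_force: 6.4
```

{"fn": "move_arm", "kwargs": {
  "rows": [
    [0,0,-1,0,0],
    [0,0,-4,0,0],
    [0,0,-4,0,0],
    [-4,0,0,0,0],
    [-4,0,0,0,0],
    [0,0,0,0,0],
    [0,0,0,0,0]
  ]
}}

```text
t: 18.75
ee_pos: [459.5, -113.9, 245.4]
orientation: [3.13, 0.273, 0.001]
ft_force: [0.4, -0.3, 0.4]
width: 0.4
grasp_force: 0.0
```

```bash
python3 -c "
from h import *
st();a=optics.get_image('wrist');b=optics.get_image('scene');cv2.imwrite('pics/w5.png',np.hstack([cv2.resize(a,(400,300)),cv2.resize(b[140:260,230:390],(400,300))]))"
```

```text
pos [ 459.5 -113.9  245.4] r 136.9 c 2.101 ytool -80.0 knobang -137.9 F tool [ 0.4  0.4 -0.4] 18.75 q6 1.13
```

View pics/w5.png

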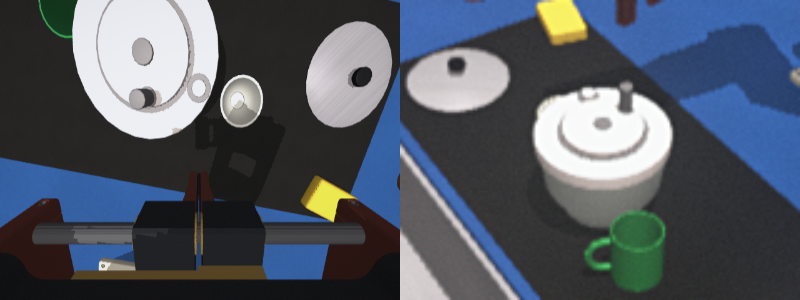

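The picture shows the button down, at about (198,88) in the left panel and (588,93) in the right. The knob stands past the catch, the bystanders look unmoved and the arm is clear.

```bash
python3 -c "
from h import *
print(close_job())"
```

```text
the job is handed in; nothing more can be done
None
```

The spinner is parked and the job is handed in, at about 19 s of the 67 s allowed: the crank was left about 0.34 rad past the stiff point, and the lock button went fully down (about 12 mm, with at most 13 N) and stayed down. No other dish looked moved in the last pictures. The hand-in returned no verdict.

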